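# Heft three look-alike cartons and sort them by weight

### The arm

A 6-joint arm with a two-finger parallel gripper is mounted at the origin on a cart in front of the work surface, level with it; the furniture and walls round the work are solid. World frame = base frame: x ahead of the robot, y to its left, z up, the work surface at z = 0. Lengths are in m, angles in rad, forces in N, time in s.
With the tool pointing down it reaches from about 0.35 to 0.775 m from the base axis. Payload 7.3 kg.
Tool frame: the origin (TCP) lies between the finger pads; the fingertips stand 19 mm ahead of it and the grasp point (between the pads) is the TCP; z points along the fingers, y is the direction in which the jaws open and shut (so a half turn about z gives the same grasp; the last joint's range is limited). The gripper opens to 92 mm and grips with 3 to 60 N. Pads are 19 mm wide; open, the fingers measure 130 mm over their backs; the gripper's body (75 mm by 190 mm) begins 47 mm behind the grasp point.
Start: joints at [1.193, 0.342, 1.524, -0, 1.275, -0.146], TCP at [0.121, 0.511, 0.246] pointing down, gripper open.
Joint ranges: [-2.53, 2.53], [-0.77, 2.02], [0.04, 2.7], [-1, 4.14], [0.28, 2.66], [-3.11, 3.11]. Speed limits (rad/s): [2.57, 2.57, 3.14, 3.14, 3.14, 3.14].

### API

Orientations are given as a 3x3 rotation matrix whose columns are the frame's x, y, z axes.
In Python, from station import sense, grab_frame, camera_model, close_job gives the robot as it stands.
- The arm moves only by the tool arm_command, never from a script. Its argument "commands" is a list of rows, each a list of 7 numbers: the finger opening in mm, from 0 to 91.8, then the shift along the tool's x, y, z in mm, then the turn, a rotation vector about the tool's x, y, z in rad. In form: [[fingers, x, y, z, rx, ry, rz], ...]. A call has 1 to 20 rows; each row is the pose to reach, as a shift and turn from the pose commanded when the call began, along the tool's axes at that moment; what a row does not reach only later rows make up. A row lasts 1/8 s, in which the tool goes at most 62.5 mm and 10.7 degrees, less where a joint would pass 70% of its speed; a pose out of reach is approached as far as the arm can. A call with a gripper value outside its range is refused whole. The fingers move at their own pace and stop on an object; "grip_force" is the grip in N (left out, the last holds). Time passes only in rows, so rows that repeat a pose let the fingers close. It gives the time, the measured TCP pose, the force and the opening at its end, in the units of the state.
- sense(): the state, without advancing time (a new reading comes with each control period).
- grab_frame(name): name is "scene" or "top"; returns (picture, depth): 400x640x3 uint8, blue, green, red; 400x640 float32, m along the optical axis (not along the pixel's ray), 0 where there is no reading.
- camera_model(name): a dict with "K" (3x3 intrinsics, pixels), "position" and "rotation" of the camera in the world. Camera axes: x right, y down, z forward; pixel columns grow to the right and rows downward; lengths in m; the calibration is good to about 2 mm. A picture is of the moment at which its call begins. camera_model takes no time and is no camera call.
- close_job(): hands the job in, once; it reports no verdict.
The state is a dict: "time_s": time; "q": joint angles; "qvel": joint speeds; "tau": joint torques, N m; "ee_pos": TCP position; "tcp_rot": TCP orientation; "wrist_force": force on the tool from outside, world axes, zero at the start; "moment": the same for the moment, N m; "width": finger opening in m.
Only numpy, scipy, OpenCV 4.12 (cv2) and the standard library are available. Lean on these libraries where they do the work, as an engineer would, in place of code of your own. Each camera call takes 0.05 s, during which the arm holds its last target. There are 200 camera calls.

### The job

Three look-alike closed cartons stand in a row at the front of the worktop: one is full, one is half used and one is empty, and only their weight tells which. Feel by lifting which is which, then set the full one down gently in the rectangular steel tray and the empty one down gently in the round basin, and leave the half-used one standing where it stood at the start (lift it and put it back if you need to). All three must end standing upright on their feet and let go, and the other things on the worktop must not be disturbed.

Things in the scene. Friction and masses are not known exactly. Their poses are not given: they have to be found in the camera images.
- carton_p: one of three alike closed white cartons, 45 x 100 x 60 mm along its own x, y, z; origin at the centre of its underside, z up. Grasp it across the 45 mm (its x). Starts upright on the worktop, yaw within 0.5 rad. Which one is full (0.54 to 0.69 kg in all), half used (0.31 to 0.39) or empty (0.10 to 0.12) changes every start; name, place and looks do not tell
- carton_q: one of three alike closed white cartons, 45 x 100 x 60 mm along its own x, y, z; origin at the centre of its underside, z up. Grasp it across the 45 mm (its x). Starts upright on the worktop, yaw within 0.5 rad. Which one is full (0.54 to 0.69 kg in all), half used (0.31 to 0.39) or empty (0.10 to 0.12) changes every start; name, place and looks do not tell
- carton_r: one of three alike closed white cartons, 45 x 100 x 60 mm along its own x, y, z; origin at the centre of its underside, z up. Grasp it across the 45 mm (its x). Starts upright on the worktop, yaw within 0.5 rad. Which one is full (0.54 to 0.69 kg in all), half used (0.31 to 0.39) or empty (0.10 to 0.12) changes every start; name, place and looks do not tell
- steel_tray: fixed rectangular steel instrument tray, 160 mm along its x by 200 mm along its y outside, plus a small wire handle on each short end (13 mm); walls 3 mm, rim 20 mm and inner floor 3 mm above the worktop. Origin at the centre of its underside. It stands behind the row of cartons, to the left or to the right, turned up to 0.25 rad
- round_basin: fixed shallow round grey plastic basin, about 170 mm outside diameter at the rim and 154 mm across the inner floor, rim about 20 mm above the worktop, inner floor 3 mm above the worktop. Origin at the centre of its underside. It stands behind the row of cartons, on the side where the tray is not
- note_pad: bystander: yellow sticky-note pad, 76 x 76 x 16 mm, between tray and basin; origin at the centre of its underside
- marker_3: bystander: black felt marker, 12 x 12 x 129 mm, lying crosswise behind the note pad; origin at its foot end (its left end, +y, seen from the robot), on its axis, its z along the marker
- petri_dish_1: bystander: flat closed petri dish, 58 mm diameter, 12 mm high, at the right of the row; origin at the centre of its underside
- forceps: bystander: steel forceps, 15 x 131 x 8 mm (long along its y), lying at the left of the row; origin at the centre of its underside

How it is judged:
By the outcome, as a careful person would: the job done as asked, in the order asked, and still so for the second after the job is handed in, with the robot touching nothing.
It also fails if it takes over 72 s, if anything falls off the work surface, if the arm or the gripper's body presses on something with over 40 N, if the wrist force passes 120 N, or if a joint passes its speed limit or range.

## Working session

There is one attempt and no reset: what is moved stays moved. The work goes in short steps, Python scripts to look and compute and a tool call to move; the robot and the scene stay as the last step left them, time stands still between calls to the robot, and variables do not carry over. Pictures are saved under pics/ and viewed, about 8 in all and at most 12, crops included, and the job is handed in when it is done.

Besides the shell and the picture viewer there is one more tool, called after "Call:" by a JSON object that holds its "api" and its "payload", one argument or row to a line. arm_command: Moves the arm, as the interface text tells. Its arguments: {"type":"object","properties":{"commands":{"type":"array"},"grip_force":{"type":"number"}},"required":["commands"]}

```bash
ls; mkdir -p pics; python3 - <<'E'
from station import *
import cv2,numpy as np
for n in("scene","top"):
    p,d=grab_frame(n);cv2.imwrite(f"pics/{n}0.png",p);np.save(f"{n}0.npy",d);m=camera_model(n);print(n,m)
s=sense();print(s)
E
```

```text
pics
scene {'K': array([[472.78562703,   0.        , 316.94192712],
       [  0.        , 472.78562703, 197.42026722],
       [  0.        ,   0.        ,   1.        ]]), 'position': array([-0.1595335 , -0.66538466,  0.8573853 ]), 'rotation': array([[ 0.67479614, -0.48667588,  0.55479434],
       [-0.73797253, -0.43801205,  0.51336341],
       [-0.00683498, -0.75583863, -0.65472227]])}
top {'K': array([[365.15498448,   0.        , 323.05863065],
       [  0.        , 365.15498448, 201.50485305],
       [  0.        ,   0.        ,   1.        ]]), 'position': array([ 0.50360038, -0.00805351,  0.96746407]), 'rotation': array([[ 0.00401712, -0.99679384,  0.07991181],
       [-0.99986869, -0.0027492 ,  0.0159702 ],
       [-0.0156993 , -0.07996547, -0.996674  ]])}
{'time_s': 0.1, 'q': array([ 1.19300023e+00,  3.42661384e-01,  1.52492776e+00, -2.72437768e-05,
        1.27537598e+00, -1.45992585e-01]), 'qvel': array([ 6.92640756e-04, -1.93097525e-03, -2.27046798e-03,  7.87738768e-05,
       -4.86194759e-04, -3.43695796e-04]), 'tau': array([ 2.71480283e-03, -4.32004881e+01, -2.44694602e+01,  7.20136170e-02,
        5.25410031e-02, -3.36990263e-05]), 'ee_pos': array([0.12046755, 0.51064845, 0.24510792]), 'tcp_rot': array([[-9.73255435e-01,  2.29725108e-01, -4.82043024e-04],
       [ 2.29725548e-01,  9.73254602e-01, -1.28530144e-03],
       [ 1.73884580e-04, -1.36166421e-03, -9.99999058e-01]]), 'wrist_force': array([-0.04628299, -0.53887069, -0.55769327]), 'moment': array([-0.07637088, -0.06211545,  0.00179185]), 'width': 0.09203326344844204}
```

View pics/top0.png

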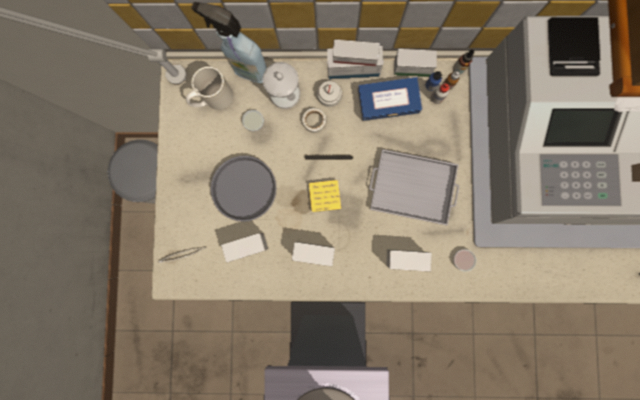

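View pics/scene0.png

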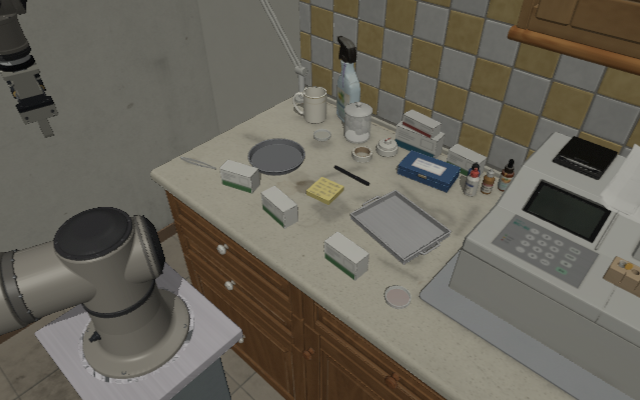

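Top view: basin at px (243,187), tray (413,185), cartons at (243,246), (313,253) and (410,261), petri dish (464,260), forceps (183,253). The scene view shows the same layout with nothing blocked.

```bash
cat > h.py <<'E'
import cv2,numpy as np
from station import *
def world(n,d):
    m=camera_model(n);K=m["K"];v,u=np.mgrid[:400,:640]
    r=np.stack([(u-K[0,2])/K[0,0],(v-K[1,2])/K[1,1],np.ones(u.shape)],-1)
    return (r*d[...,None])@m["rotation"].T+m["position"],r@m["rotation"].T,m["position"]
def onplane(r,pos,z): return pos+r*((z-pos[2])/r[...,2])[...,None]
def comps(mask,lo=60):
    n,l,st,c=cv2.connectedComponentsWithStats(mask.astype(np.uint8))
    return [l==i for i in range(1,n) if st[i,4]>lo]
def rect(P):
    (cx,cy),(w,h),a=cv2.minAreaRect((P[:,:2]*1000).astype(np.float32))
    if w>h: a-=90;w,h=h,w     # a = direction of short side vs world x
    a=(a+90)%180-90
    return np.round([cx,cy,w,h,a],1)
def cartons(n,p,d):
    W,r,pos=world(n,d)
    m=(abs(W[...,2]-.06)<.008)&(W[...,0]<.6)&(W[...,0]>.2)&(p.min(2)>120)&(abs(W[...,1])<.35)
    out=[]
    for c in comps(m):
        T=onplane(r,pos,.06)[c]; out.append((rect(T),T.mean(0).round(4)[:2],np.round(np.median(W[c][:,2]),4)))
    return out
E
python3 - <<'E'
from h import *
for n in("top","scene"):
    p=cv2.imread(f"pics/{n}0.png");d=np.load(f"{n}0.npy")
    print(n)
    for c in cartons(n,p,d):print(" carton",c)
    W,r,pos=world(n,d)
    m=(W[...,2]>.012)&(W[...,2]<.03)&(W[...,0]<.68)&(W[...,0]>.25)&(abs(W[...,1])<.4)
    T=onplane(r,pos,.02)
    for c in comps(m,40): print(" rim",rect(T[c]),"circ",cv2.minEnclosingCircle((T[c][:,:2]*1000).astype(np.float32)),c.sum())
    print(" table z",np.median(W[...,2][(abs(W[...,2])<.02)&(abs(W[...,0]-.45)<.1)&(abs(W[...,1])<.2)]))
E
```

```text
top
 carton (array([462.1, 204.2,  45. ,  99.9,  17.4]), array([0.4619, 0.2043]), np.float64(0.0594))
 carton (array([447.1,  30. ,  45.3,  99.8,  -8.1]), array([0.447 , 0.0298]), np.float64(0.0599))
 carton (array([ 432.1, -208.1,   45.2,  101.1,   -3.3]), array([ 0.4322, -0.2081]), np.float64(0.0603))
 rim [6.031e+02 2.159e+02 1.500e+02 1.714e+02 1.000e-01] circ ((614.4029541015625, 215.56744384765625), 86.77912139892578) 425
 rim [ 5.991e+02 -2.305e+02  1.590e+02  2.308e+02  1.000e-01] circ ((618.9234619140625, -231.32615661621094), 128.15455627441406) 490
 rim [595.3   2.1  75.6  75.8 -83.5] circ ((595.3976440429688, 0.9655666351318359), 52.020992279052734) 836
 rim [ 431.5 -356.3   55.    55.6  -18.2] circ ((430.902587890625, -356.325439453125), 28.494945526123047) 302
 table z -9.994741357988168e-06
scene
 carton (array([457.9, 203.7,  54.6, 101.7,  17.8]), array([0.4588, 0.2054]), np.float64(0.0601))
 carton (array([446.7,  31.8,  45.2, 101.5,  -8. ]), array([0.447 , 0.0315]), np.float64(0.0604))
 carton (array([ 432.9, -206.1,   44.7,  100. ,   -2.7]), array([ 0.4327, -0.2075
[... 222 characters left out ...]
796875) 112
 rim [447.1 194.7  54.  111.1  39.5] circ ((456.6258850097656, 203.732666015625), 56.42097854614258) 188
 rim [590.2   0.9  78.8  81.6 -82.6] circ ((591.8003540039062, 0.6675339937210083), 52.39308166503906) 522
 rim [ 615.5 -230.1  167.6  228.4  -11.1] circ ((615.4569091796875, -230.35630798339844), 127.5345458984375) 535
 rim [428.1  30.1  50.9 117.   14. ] circ ((441.8050231933594, 33.98329162597656), 59.04905700683594) 180
 rim [ 414.3 -212.5   50.9  111.8   19.8] circ ((426.5500183105469, -207.3848876953125), 56.57589340209961) 230
 rim [ 425.8 -360.    53.6   55.3   42.1] circ ((425.22052001953125, -359.24005126953125), 29.373966217041016) 339
 table z 0.0007355491209664056
```

```bash
cat >> h.py <<'E'
def go(x,y,z,yawdeg,s=None,R=None):
    """tool-frame shift mm and rz for TCP target in mm; yaw of tool y axis in world"""
    st=sense();R=st["tcp_rot"];p=st["ee_pos"]*1000
    dz=-np.angle(np.exp(1j*(np.radians(yawdeg)-np.arctan2(R[1,1],R[0,1]))))
    return np.round(R.T@(np.array([x,y,z])-p),1),np.round(dz,3)
E
python3 - <<'E'
from h import *
for n in("top","scene"):
    p=cv2.imread(f"pics/{n}0.png");d=np.load(f"{n}0.npy");W,r,pos=world(n,d)
    T=onplane(r,pos,.02)
    m=(W[...,2]>.010)&(W[...,2]<.03)&(W[...,0]<.74)&(W[...,0]>.5)&(abs(W[...,1])<.4)
    for nm,s in(("basin",m&(W[...,1]>.1)),("tray",m&(W[...,1]<-.09))):
        P=(T[s][:,:2]*1000).astype(np.float32);c0=np.array([612,215 if nm=="basin" else -230])
        P=P[np.linalg.norm(P-c0,axis=1)<(95 if nm=="basin" else 135)]
        print(n,nm,rect(np.c_[P/1000]),np.r_[P.min(0),P.max(0)],cv2.fitEllipse(P) if nm=="basin" else "")
print(go(462,204,120,17.5))
E
```

```text
top basin [613.9 215.9 171.1 171.6 -89.2] [528.1097  130.1844  699.4654  301.63095] ((614.2509765625, 214.84410095214844), (165.72824096679688, 166.32118225097656), 16.910579681396484)
top tray [ 619.2 -230.   162.4  227.6  -11.5] [ 519.7234   -345.8542    718.366    -115.064735] 
scene basin [612.9 217.9 173.3 177.2 -77.5] [526.4771  127.18986 700.0948  305.67712] ((611.0460815429688, 215.0789337158203), (164.68775939941406, 167.30978393554688), 151.79058837890625)
scene tray [ 615.6 -230.2  170.3  228.4  -11.3] [ 514.54224 -346.72955  718.5089  -113.43042] 
(array([-402.9, -219.8,  125.3]), np.float64(1.034))
```

Call:
{"api": "arm_command", "payload": {
  "commands": [
    [91,-60,-33,10,0,0,0.15],
    [91,-110,-60,20,0,0,0.3],
    [91,-160,-87,40,0,0,0.45],
    [91,-210,-115,60,0,0,0.6],
    [91,-260,-142,80,0,0,0.75],
    [91,-310,-170,100,0,0,0.9],
    [91,-360,-197,115,0,0,1.034],
    [91,-395,-215,125,0,0,1.034],
    [91,-403,-220,125,0,0,1.034],
    [91,-403,-220,125,0,0,1.034],
    [91,-403,-220,125,0,0,1.034]
  ],
  "grip_force": 25
}}

```text
time_s: 1.48
ee_pos: [0.4613, 0.2052, 0.121]
tcp_rot: [[-0.302, 0.953, -0.0], [0.953, 0.302, 0.0], [0.0, -0.0, -1.0]]
wrist_force: [0.0, -0.1, 0.8]
width: 0.091
```

```bash
python3 - <<'E'
from h import *
print(go(461.5,204.5,42,17.5));s=sense();print(s["time_s"],s["ee_pos"],s["wrist_force"])
E
```

```text
(array([-0.8, -0.1, 79. ]), np.float64(0.001))
1.475 [0.4613365  0.20524107 0.12102949] [ 0.01517014 -0.09677699  0.81162812]
```

Call:
{"api": "arm_command", "payload": {
  "commands": [
    [91,-1,0,35,0,0,0],
    [91,-1,0,65,0,0,0],
    [91,-1,0,76,0,0,0],
    [91,-1,0,79,0,0,0],
    [91,-1,0,79,0,0,0],
    [60,-1,0,79,0,0,0],
    [40,-1,0,79,0,0,0],
    [35,-1,0,79,0,0,0],
    [35,-1,0,79,0,0,0],
    [35,-1,0,79,0,0,0],
    [35,-1,0,79,0,0,0],
    [35,-1,0,79,0,0,0],
    [35,-1,0,79,0,0,0]
  ],
  "grip_force": 25
}}

```text
time_s: 3.1
ee_pos: [0.4628, 0.2034, 0.0418]
tcp_rot: [[-0.3, 0.954, 0.0], [0.954, 0.3, 0.0], [0.0, 0.0, -1.0]]
wrist_force: [1.2, -0.5, -0.5]
width: 0.0449
```

Call:
{"api": "arm_command", "payload": {
  "commands": [
    [35,0,0,-3,0,0,0],
    [35,0,0,-8,0,0,0],
    [35,0,0,-15,0,0,0],
    [35,0,0,-20,0,0,0],
    [35,0,0,-20,0,0,0],
    [35,0,0,-20,0,0,0],
    [35,0,0,-20,0,0,0]
  ]
}}

```text
time_s: 3.98
ee_pos: [0.4624, 0.2033, 0.0615]
tcp_rot: [[-0.3, 0.954, -0.0], [0.954, 0.3, -0.0], [0.0, -0.0, -1.0]]
wrist_force: [0.6, 0.6, -4.1]
width: 0.045
```

```bash
python3 - <<'E'
from h import *
s=sense();print(s["time_s"],s["ee_pos"],s["wrist_force"],s["moment"],s["width"])
E
```

```text
3.975 [0.4624049  0.20330214 0.06152599] [ 0.58493751  0.57448434 -4.12313612] [-0.10937141  0.071713    0.00510475] 0.04504460345599058
```

```bash
cat >> h.py <<'E'
def weigh(k=8):
    f=[]
    for _ in range(k): grab_frame("top"); f.append(sense()["wrist_force"][2])
    print("Fz",np.mean(f).round(2),np.std(f).round(2),"t",sense()["time_s"])
E
python3 -c "
from h import *
weigh()"
```

```text
Fz -3.47 0.34 t 4.375
```

Left carton ≈ 0.35 kg, so it is the half-used one. I'll put it straight back.

Call:
{"api": "arm_command", "payload": {
  "commands": [
    [35,0,0,6,0,0,0],
    [35,0,0,12,0,0,0],
    [35,0,0,16,0,0,0],
    [35,0,0,18,0,0,0],
    [35,0,0,19,0,0,0],
    [35,0,0,20,0,0,0],
    [35,0,0,20,0,0,0],
    [35,0,0,20,0,0,0],
    [60,0,0,20,0,0,0],
    [80,0,0,20,0,0,0],
    [91,0,0,20,0,0,0],
    [91,0,0,20,0,0,0],
    [91,0,0,10,0,0,0],
    [91,0,0,-20,0,0,0],
    [91,0,0,-60,0,0,0],
    [91,0,0,-70,0,0,0],
    [91,0,0,-70,0,0,0]
  ]
}}

```text
time_s: 6.5
ee_pos: [0.4627, 0.2034, 0.1323]
tcp_rot: [[-0.3, 0.954, 0.001], [0.954, 0.3, 0.0], [0.0, 0.002, -1.0]]
wrist_force: [-0.1, -0.3, -0.0]
width: 0.0907
```

```bash
python3 - <<'E'
from h import *
print(go(447,30.5,120,-8))
weigh()
E
```

```text
(array([-160.2,  -67. ,   12.2]), np.float64(0.445))
Fz 0.1 0.53 t 6.9
```

Call:
{"api": "arm_command", "payload": {
  "commands": [
    [91,-50,-20,5,0,0,0.15],
    [91,-100,-42,12,0,0,0.3],
    [91,-145,-61,12,0,0,0.445],
    [91,-160,-67,12,0,0,0.445],
    [91,-160,-67,12,0,0,0.445],
    [91,-160,-67,12,0,0,0.445]
  ]
}}

```text
time_s: 7.65
ee_pos: [0.4469, 0.0316, 0.1197]
tcp_rot: [[0.138, 0.99, 0.0], [0.99, -0.138, 0.0], [0.0, 0.0, -1.0]]
wrist_force: [-0.3, 0.3, 0.3]
width: 0.0909
```

```bash
python3 -c "
from h import *
print(go(447,30.5,42,-8))"
```

```text
(array([-1.1,  0.2, 77.7]), np.float64(0.001))
```

Call:
{"api": "arm_command", "payload": {
  "commands": [
    [91,-1,0,35,0,0,0],
    [91,-1,0,65,0,0,0],
    [91,-1,0,75,0,0,0],
    [91,-1,0,78,0,0,0],
    [91,-1,0,78,0,0,0],
    [60,-1,0,78,0,0,0],
    [40,-1,0,78,0,0,0],
    [35,-1,0,78,0,0,0],
    [35,-1,0,78,0,0,0],
    [35,-1,0,78,0,0,0],
    [35,-1,0,78,0,0,0],
    [35,-1,0,78,0,0,0],
    [35,-1,0,75,0,0,0],
    [35,-1,0,70,0,0,0],
    [35,-1,0,63,0,0,0],
    [35,-1,0,58,0,0,0],
    [35,-1,0,58,0,0,0],
    [35,-1,0,58,0,0,0]
  ]
}}

```text
time_s: 9.9
ee_pos: [0.4465, 0.0296, 0.0617]
tcp_rot: [[0.14, 0.99, -0.0], [0.99, -0.14, 0.0], [0.0, -0.0, -1.0]]
wrist_force: [0.1, -1.0, -0.3]
width: 0.0451
```

```bash
python3 -c "
from h import *
weigh();print(go(618,-230,100,-11.4),sense()['ee_pos'])"
```

```text
Fz -0.96 0.44 t 10.3
(array([-233.2,  206. ,  -38.5]), np.float64(0.059)) [0.44652066 0.0296303  0.06160446]
```

Middle ≈ 0.1 kg, so it is the empty one. The full one has to be placed first, so I'll set this back and weigh the right one.

Call:
{"api": "arm_command", "payload": {
  "commands": [
    [35,0,0,6,0,0,0],
    [35,0,0,12,0,0,0],
    [35,0,0,16,0,0,0],
    [35,0,0,18,0,0,0],
    [35,0,0,19,0,0,0],
    [35,0,0,20,0,0,0],
    [35,0,0,20,0,0,0],
    [35,0,0,20,0,0,0],
    [60,0,0,20,0,0,0],
    [80,0,0,20,0,0,0],
    [91,0,0,20,0,0,0],
    [91,0,0,20,0,0,0],
    [91,0,0,10,0,0,0],
    [91,0,0,-20,0,0,0],
    [91,0,0,-60,0,0,0],
    [91,0,0,-70,0,0,0],
    [91,0,0,-70,0,0,0]
  ]
}}

```text
time_s: 12.42
ee_pos: [0.4468, 0.0296, 0.1323]
tcp_rot: [[0.139, 0.99, 0.002], [0.99, -0.139, -0.0], [0.0, 0.002, -1.0]]
wrist_force: [0.1, -0.4, -0.1]
width: 0.091
```

```bash
python3 -c "
from h import *
print(go(432.3,-207.8,120,-3))"
```

```text
(array([-237.1,   18.8,   12.3]), np.float64(-0.088))
```

Call:
{"api": "arm_command", "payload": {
  "commands": [
    [91,-50,4,4,0,0,-0.02],
    [91,-105,8,8,0,0,-0.05],
    [91,-160,13,12,0,0,-0.07],
    [91,-210,17,12,0,0,-0.088],
    [91,-237,19,12,0,0,-0.088],
    [91,-237,19,12,0,0,-0.088],
    [91,-237,19,12,0,0,-0.088],
    [91,-237,19,12,0,0,-0.088]
  ]
}}

```text
time_s: 13.42
ee_pos: [0.4322, -0.2064, 0.1193]
tcp_rot: [[0.051, 0.999, -0.001], [0.999, -0.051, 0.001], [0.001, -0.001, -1.0]]
wrist_force: [0.1, -0.1, -0.8]
width: 0.0909
```

```bash
python3 -c "
from h import *
print(go(432.3,-207.8,42,-3))"
```

```text
(array([-1.5,  0.2, 77.3]), np.float64(0.002))
```

Call:
{"api": "arm_command", "payload": {
  "commands": [
    [91,-1,0,35,0,0,0],
    [91,-1,0,65,0,0,0],
    [91,-1,0,75,0,0,0],
    [91,-1,0,78,0,0,0],
    [91,-1,0,78,0,0,0],
    [60,-1,0,78,0,0,0],
    [40,-1,0,78,0,0,0],
    [35,-1,0,78,0,0,0],
    [35,-1,0,78,0,0,0],
    [35,-1,0,78,0,0,0],
    [35,-1,0,78,0,0,0],
    [35,-1,0,78,0,0,0],
    [35,-1,0,75,0,0,0],
    [35,-1,0,70,0,0,0],
    [35,-1,0,63,0,0,0],
    [35,-1,0,58,0,0,0],
    [35,-1,0,58,0,0,0],
    [35,-1,0,58,0,0,0]
  ],
  "grip_force": 35
}}

```text
time_s: 15.68
ee_pos: [0.4322, -0.2086, 0.0617]
tcp_rot: [[0.052, 0.999, -0.0], [0.999, -0.052, 0.0], [0.0, -0.0, -1.0]]
wrist_force: [-0.3, -0.4, -4.6]
width: 0.0449
```

```bash
python3 -c "
from h import *
weigh();print(go(618,-230,105,-11.4),sense()['ee_pos'])"
```

```text
Fz -5.71 0.29 t 16.075
(array([-11.6, 186.6, -43.4]), np.float64(0.147)) [ 0.43224127 -0.2086918   0.0616043 ]
```

Right ≈ 0.58 kg, so it is the full one. Moving it to the tray.

Call:
{"api": "arm_command", "payload": {
  "commands": [
    [35,0,3,-15,0,0,0],
    [35,-1,13,-32,0,0,0.02],
    [35,-2,30,-43,0,0,0.04],
    [35,-3,52,-43,0,0,0.06],
    [35,-5,77,-43,0,0,0.08],
    [35,-6,102,-43,0,0,0.1],
    [35,-8,127,-43,0,0,0.12],
    [35,-9,150,-43,0,0,0.147],
    [35,-11,168,-43,0,0,0.147],
    [35,-12,180,-43,0,0,0.147],
    [35,-12,185,-43,0,0,0.147],
    [35,-12,187,-43,0,0,0.147],
    [35,-12,187,-43,0,0,0.147],
    [35,-12,187,-43,0,0,0.147]
  ]
}}

```text
time_s: 17.82
ee_pos: [0.618, -0.2304, 0.1047]
tcp_rot: [[0.198, 0.98, -0.0], [0.98, -0.198, 0.0], [0.0, -0.0, -1.0]]
wrist_force: [-0.5, -0.9, -5.4]
width: 0.0448
```

```bash
python3 -c "
from h import *
print(go(618,-230,45,-11.4),sense()['ee_pos'],sense()['wrist_force'])
p,d=grab_frame('scene');cv2.imwrite('pics/s1.png',cv2.resize(p[100:330,230:550],None,fx=2,fy=2))"
```

```text
(array([ 0.4, -0.1, 59.7]), np.float64(-0.0)) [ 0.61801018 -0.23040165  0.10471529] [-0.52369625 -0.94973285 -5.36256473]
```

View pics/s1.png

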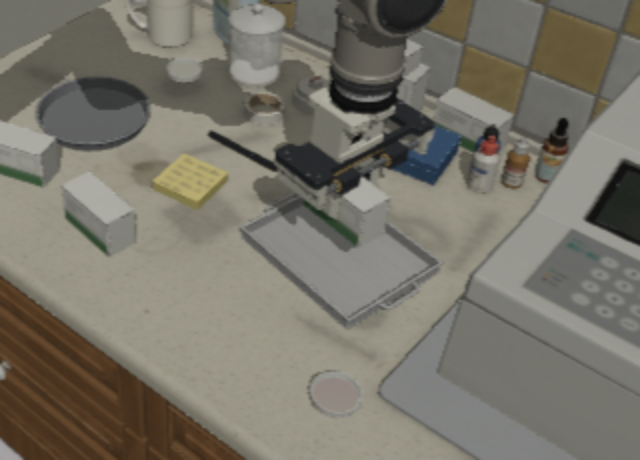

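The crop shows the carton held level over the tray, and the bystanders are untouched. Now lowering slowly.

Call:
{"api": "arm_command", "payload": {
  "commands": [
    [35,0,0,8,0,0,0],
    [35,0,0,20,0,0,0],
    [35,0,0,34,0,0,0],
    [35,0,0,45,0,0,0],
    [35,0,0,52,0,0,0],
    [35,0,0,55,0,0,0],
    [35,0,0,57,0,0,0],
    [35,0,0,58,0,0,0],
    [35,0,0,58.5,0,0,0],
    [35,0,0,59,0,0,0],
    [35,0,0,59.3,0,0,0],
    [35,0,0,59.6,0,0,0],
    [35,0,0,59.6,0,0,0],
    [35,0,0,59.6,0,0,0]
  ]
}}

```text
time_s: 19.62
ee_pos: [0.6184, -0.2304, 0.0451]
tcp_rot: [[0.198, 0.98, 0.0], [0.98, -0.198, 0.0], [0.0, 0.0, -1.0]]
wrist_force: [0.2, -0.2, -5.2]
width: 0.0445
```

```bash
python3 -c "
from h import *
weigh(5);print(sense()['ee_pos'])"
```

```text
Fz -5.37 0.51 t 19.875
[ 0.61838844 -0.23042566  0.04510221]
```

Still carrying the weight, so it's just off the floor. Inching down.

Call:
{"api": "arm_command", "payload": {
  "commands": [
    [35,0,0,0.3,0,0,0],
    [35,0,0,0.6,0,0,0],
    [35,0,0,0.8,0,0,0],
    [35,0,0,0.8,0,0,0]
  ]
}}

```text
time_s: 20.38
ee_pos: [0.6184, -0.2305, 0.0447]
tcp_rot: [[0.198, 0.98, 0.0], [0.98, -0.198, -0.0], [-0.0, 0.0, -1.0]]
wrist_force: [-2.0, -0.4, 0.3]
width: 0.0447
```

```bash
python3 -c "
from h import *
weigh(5);print(sense()['ee_pos'])"
```

```text
Fz 1.35 0.59 t 20.625
[ 0.61843927 -0.23043033  0.04473875]
```

Call:
{"api": "arm_command", "payload": {
  "commands": [
    [50,0,0,0,0,0,0],
    [60,0,0,0,0,0,0],
    [75,0,0,0,0,0,0],
    [80,0,0,0,0,0,0],
    [80,0,0,-15,0,0,0],
    [80,0,0,-45,0,0,0],
    [80,0,0,-80,0,0,0],
    [80,0,0,-85,0,0,0],
    [80,0,0,-85,0,0,0]
  ]
}}

```text
time_s: 21.75
ee_pos: [0.6184, -0.2304, 0.1297]
tcp_rot: [[0.198, 0.98, 0.001], [0.98, -0.198, -0.0], [-0.0, 0.001, -1.0]]
wrist_force: [-0.9, -0.0, -1.0]
width: 0.0798
```

```bash
python3 -c "
from h import *
print(go(447,30,120,-8))"
```

```text
(array([ 221.4, -219.5,    9.5]), np.float64(-0.059))
```

Call:
{"api": "arm_command", "payload": {
  "commands": [
    [91,30,-30,0,0,0,0],
    [91,66,-65,4,0,0,-0.02],
    [91,105,-104,6,0,0,-0.04],
    [91,145,-144,9,0,0,-0.059],
    [91,185,-183,9,0,0,-0.059],
    [91,221,-219,9,0,0,-0.059],
    [91,221,-219,9,0,0,-0.059],
    [91,221,-219,9,0,0,-0.059],
    [91,221,-219,9,0,0,-0.059]
  ]
}}

```text
time_s: 22.88
ee_pos: [0.4481, 0.0286, 0.12]
tcp_rot: [[0.141, 0.99, 0.0], [0.99, -0.141, -0.0], [-0.0, 0.0, -1.0]]
wrist_force: [0.4, -1.2, 0.1]
width: 0.0912
```

```bash
python3 -c "
from h import *
print(go(447,30,42,-8))"
```

```text
(array([ 1.2, -1.3, 78. ]), np.float64(-0.002))
```

Call:
{"api": "arm_command", "payload": {
  "commands": [
    [91,1,-1,35,0,0,0],
    [91,1,-1,65,0,0,0],
    [91,1,-1,75,0,0,0],
    [91,1,-1,78,0,0,0],
    [91,1,-1,78,0,0,0],
    [60,1,-1,78,0,0,0],
    [40,1,-1,78,0,0,0],
    [35,1,-1,78,0,0,0],
    [35,1,-1,78,0,0,0],
    [35,1,-1,78,0,0,0],
    [35,1,-1,78,0,0,0],
    [35,1,-1,75,0,0,0],
    [35,1,-1,65,0,0,0],
    [35,1,-1,45,0,0,0],
    [35,1,-1,20,0,0,0],
    [35,1,-1,5,0,0,0],
    [35,1,-1,0,0,0,0],
    [35,1,-1,0,0,0,0]
  ],
  "grip_force": 20
}}

```text
time_s: 25.12
ee_pos: [0.4466, 0.0306, 0.1205]
tcp_rot: [[0.14, 0.99, 0.001], [0.99, -0.14, 0.0], [0.0, 0.001, -1.0]]
wrist_force: [0.5, -0.3, -1.4]
width: 0.0451
```

```bash
python3 -c "
from h import *
weigh(4);print(go(613,215.5,125,0))"
```

```text
Fz -0.86 0.45 t 25.325
(array([206.3, 139.4,  -5.5]), np.float64(-0.14))
```

Call:
{"api": "arm_command", "payload": {
  "commands": [
    [35,8,5,-2,0,0,0],
    [35,25,17,-4,0,0,-0.02],
    [35,50,34,-5,0,0,-0.04],
    [35,80,54,-5,0,0,-0.06],
    [35,110,74,-5,0,0,-0.08],
    [35,140,94,-5,0,0,-0.1],
    [35,168,113,-5,0,0,-0.12],
    [35,190,128,-5,0,0,-0.14],
    [35,201,136,-5,0,0,-0.14],
    [35,206,139,-5,0,0,-0.14],
    [35,206,139,-5,0,0,-0.14],
    [35,206,139,-5,0,0,-0.14]
  ]
}}

```text
time_s: 26.82
ee_pos: [0.6126, 0.2149, 0.1253]
tcp_rot: [[0.0, 1.0, -0.001], [1.0, -0.0, -0.0], [-0.0, -0.001, -1.0]]
wrist_force: [-0.2, 0.0, -0.5]
width: 0.0447
```

```bash
python3 -c "
from h import *
print(go(613,215.5,45,0),sense()['wrist_force'])"
```

```text
(array([ 0.6,  0.5, 80.3]), np.float64(-0.0)) [-0.24446769  0.01798156 -0.46473379]
```

Call:
{"api": "arm_command", "payload": {
  "commands": [
    [35,0,0,10,0,0,0],
    [35,0,0,28,0,0,0],
    [35,0,0,48,0,0,0],
    [35,0,0,63,0,0,0],
    [35,0,0,71,0,0,0],
    [35,0,0,75,0,0,0],
    [35,0,0,77,0,0,0],
    [35,0,0,78,0,0,0],
    [35,0,0,78.6,0,0,0],
    [35,0,0,79.2,0,0,0],
    [35,0,0,79.6,0,0,0],
    [35,0,0,80,0,0,0],
    [35,0,0,80,0,0,0]
  ]
}}

```text
time_s: 28.45
ee_pos: [0.613, 0.2152, 0.0454]
tcp_rot: [[0.0, 1.0, 0.0], [1.0, -0.0, 0.0], [0.0, 0.0, -1.0]]
wrist_force: [0.9, -0.3, -0.8]
width: 0.0452
```

```bash
python3 -c "
from h import *
weigh(5);print(sense()['ee_pos'])"
```

```text
Fz -0.57 0.35 t 28.7
[0.61299385 0.21523873 0.04536362]
```

Call:
{"api": "arm_command", "payload": {
  "commands": [
    [35,0,0,0.3,0,0,0],
    [35,0,0,0.6,0,0,0],
    [35,0,0,0.8,0,0,0],
    [35,0,0,0.8,0,0,0]
  ]
}}

```text
time_s: 29.2
ee_pos: [0.613, 0.2153, 0.0454]
tcp_rot: [[-0.0, 1.0, 0.0], [1.0, 0.0, 0.0], [0.0, 0.0, -1.0]]
wrist_force: [-1.9, -0.7, 5.4]
width: 0.0449
```

```bash
python3 -c "
from h import *
weigh(5);print(sense()['ee_pos'])"
```

```text
Fz 6.0 0.22 t 29.45
[0.61301238 0.2152336  0.04538233]
```

Call:
{"api": "arm_command", "payload": {
  "commands": [
    [50,0,0,-0.4,0,0,0],
    [60,0,0,-0.4,0,0,0],
    [75,0,0,-0.4,0,0,0],
    [80,0,0,-0.4,0,0,0],
    [80,0,0,-15,0,0,0],
    [80,0,0,-45,0,0,0],
    [80,0,0,-85,0,0,0],
    [80,0,0,-130,0,0,0],
    [80,0,0,-160,0,0,0],
    [80,20,-40,-170,0,0,0],
    [80,55,-85,-180,0,0,0],
    [80,85,-130,-190,0,0,0],
    [80,115,-180,-200,0,0,0],
    [80,145,-230,-200,0,0,0],
    [80,175,-280,-200,0,0,0],
    [80,205,-330,-200,0,0,0],
    [80,215,-380,-200,0,0,0],
    [80,215,-400,-200,0,0,0],
    [80,215,-400,-200,0,0,0],
    [80,215,-400,-200,0,0,0]
  ]
}}

```text
time_s: 31.95
ee_pos: [0.2142, 0.4301, 0.245]
tcp_rot: [[0.001, 1.0, 0.001], [1.0, -0.001, 0.001], [0.001, 0.001, -1.0]]
wrist_force: [0.3, 0.8, -0.2]
width: 0.0804
```

```bash
python3 - <<'E'
from h import *
for n in("top","scene"):
    p,d=grab_frame(n);cv2.imwrite(f"pics/{n}9.png",p);W,r,pos=world(n,d)
    print(n)
    for c in cartons(n,p,d):print(" low",c)
    m=(abs(W[...,2]-.063)<.008)&(W[...,0]<.68)&(W[...,0]>.53)&(abs(W[...,1])<.35)&(p.min(2)>120)
    for c in comps(m):print(" placed",rect(onplane(r,pos,.063)[c]),np.median(W[c][:,2]).round(4))
    q=cv2.imread(f"pics/{n}0.png");diff=(cv2.absdiff(p,q).max(2)>40)
    print(" note/petri diff",diff[175:215,300:350].sum(),diff[245:275,450:480].sum(),diff[150:162,300:358].sum(),diff[240:265,155:210].sum())
E
```

```text
top
 low (array([5.947e+02, 2.136e+02, 1.010e+01, 9.820e+01, 1.000e-01]), array([0.5947, 0.214 ]), np.float64(0.062))
 low (array([ 5.920e+02, -2.445e+02,  1.250e+01,  6.440e+01,  1.000e-01]), array([ 0.5946, -0.2526]), np.float64(0.063))
 low (array([461.2, 203.8,  45. , 100. ,  17.5]), array([0.4611, 0.2038]), np.float64(0.0593))
 placed [ 617.5 -229.8   46.5  101.   -11.8] 0.0634
 placed [6.120e+02 2.134e+02 4.540e+01 9.880e+01 1.000e-01] 0.0624
 note/petri diff 0 0 0 0
scene
 low (array([5.987e+02, 2.196e+02, 1.170e+01, 9.750e+01, 3.000e-01]), array([0.5984, 0.2203]), np.float64(0.064))
 low (array([457. , 203.4,  55.5, 101.5,  18. ]), array([0.4577, 0.2047]), np.float64(0.0602))
 placed [6.126e+02 2.167e+02 4.510e+01 1.024e+02 1.000e-01] 0.0639
 placed [ 619.4 -228.7   44.1  100.2  -11.8] 0.0637
 note/petri diff 0 0 0 25
```

View pics/top9.png

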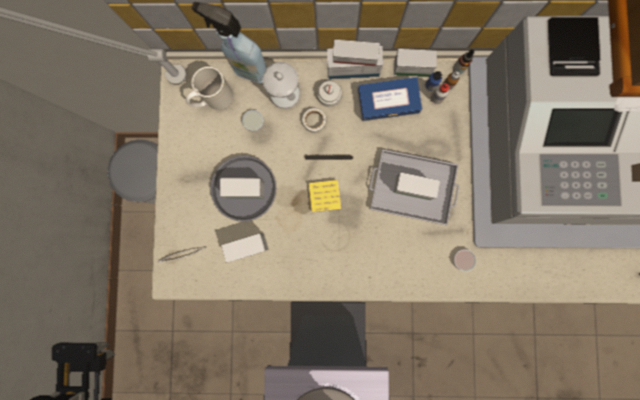

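View pics/scene9.png

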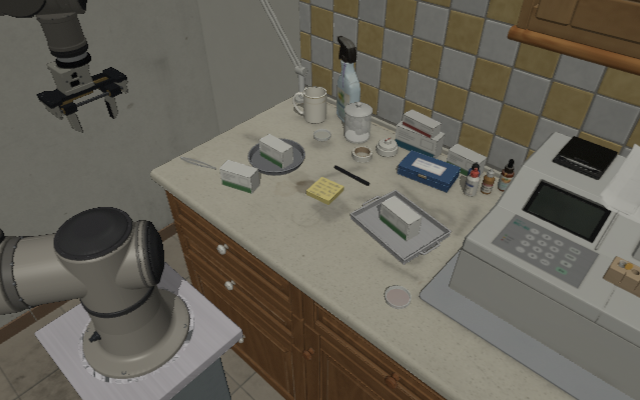

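The final views show the full carton upright in the tray (px 418,185 from the top) and the empty one upright in the basin (240,187). The half-used one is back at (243,246), within 1 mm of its start. The bystanders show no change and the arm is clear.

```bash
python3 -c "
from station import *
print(close_job())"
```

```text
the job is handed in; nothing more can be done
None
```

The job is done and handed in at about 32 s. I lifted each carton to feel its weight:

| Carton | Lifted weight | Which one | Where it ended |
|---|---|---|---|
| Left | 3.5 N | half used | put back, within about 1 mm and 0.1° of its start |
| Middle | 1.0 N | empty | centre of the round basin, placed second |
| Right | 5.7 N | full | centre of the steel tray, placed first |

Both placings ended in small steps until contact. The tray one touched at about 1 N and the basin one at about 6 N, slightly firmer than intended.

In the last pictures from both cameras, all three cartons stand upright and released, with tops at the expected heights. The note pad, marker, petri dish and forceps show no change in the top view. The scene view gave one small mismatch of 25 pixels. It lay in a patch chosen for the top view, so I did not treat it as a real change. The arm is clear of everything, and no check failed.

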